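# Push the cookie tin between the guide posts into the labelling station

## Task

Push the low, wide round tin across the worktop, through the narrow gap between the two guide posts of the labelling station, until it rests against both faces of the V-shaped stop behind them. It must stay flat on the worktop the whole way: slide it, do not lift, carry or tip it. Leave the jar and the other things lying about where they are.

Things in the scene. Friction and masses are not known exactly. Their poses are not given: they have to be found in the camera images.
- tin: closed round cookie tin of plain gold-lacquered sheet metal, 80 mm in diameter, 40 mm high, 0.2 to 0.45 kg, loose on the worktop; it stands in front of the posts (on the -y side of them). Origin at the centre of its underside, z up; it is round, so its yaw means nothing
- station: labelling station fixed to the worktop on a thin sheet of white paper. Two dark steel guide posts, 24 mm in diameter, 40 mm high, stand on its x axis, centred 55 mm either side of the origin: a clear gap of 86 mm. The V stop stands beyond them, at +y. Origin on the worktop midway between the posts; y is the direction in which the tin goes through (world +y turned by up to 0.25 rad)
- seat (a point): where the centre of the tin lies, on the worktop, when the tin touches both walls of the V stop: 80 mm from the station's origin along its +y. The stop is two fixed dark steel walls, 68 mm long, 8 mm thick, 30 mm high, at 45 degrees to the station's y axis, the V opening towards the posts; 40 mm from this point to each wall
- jar: closed glass jar with a gold cap, 50 mm in diameter, 70 mm high, narrower and taller than the tin, loose. It and the tin stand some 150 mm apart, one nearer the robot and one farther away; which is which varies. Not to be moved. Origin at the centre of its underside
- bowl: small steel bowl, 96 mm across, 42 mm high, loose, not to be moved; origin at the centre of its underside
- cutter: steel ring cookie cutter, 60 mm across, 30 mm high, loose, not to be moved; origin at the centre of its underside
- spatula: spatula 240 mm long, lying along its own x, handle to -x, loose, not to be moved
- brush: pastry brush 200 mm long, lying along its own x, handle to -x, loose, not to be moved
- carton: small closed cardboard carton, 60 x 90 x 35 mm, loose, not to be moved; origin at the centre of its underside
- timer: small white waisted kitchen timer, 44 mm in diameter, 54 mm high, loose, not to be moved; origin at the centre of its underside
There are look-alikes about, which are no part of the job. Leave any green or purple look-alike of the tin alone.

How it is judged (in metres and radians):
On the way:
1. the tin passes between the two guide posts (y of tin in the frame of station between -0.015 and 0.02 m and x of tin in the frame of station between -0.008 and 0.008 m and height (world z) of tin below 0.006 m), for 0.04 s.
At the end, for the whole second after the job is handed in: the tin stands flat and at rest on the worktop beyond the posts, against both walls of the V stop (its centre within 6 mm of the seat point, its underside less than 6 mm above the worktop, tilted less than 0.06 rad) (horizontal distance between tin and seat below 0.006 m and height (world z) of tin below 0.006 m and angle between tin's own z axis and vertical below 0.06 rad and linear speed of tin below 0.01 m/s and angular speed of tin below 0.1 rad/s); the robot touches nothing.
It fails at once if the tin is lifted off the worktop (its origin more than 8 mm up) (height (world z) of tin above 0.008 m).
It fails at once if the tin is tipped by more than 0.2 rad (angle between tin's own z axis and vertical above 0.2 rad).
It fails at once if the jar or another bystander is shifted by more than 15 mm (distance of any of jar, bowl, cutter, spatula, brush, carton, timer from where it was at the start of the episode above 0.015 m).
It fails at once if the jar or the timer is tipped by more than 0.3 rad (angle between any of jar, timer's own z axis and vertical above 0.3 rad).
It also fails if it takes over 54 s, if anything falls off the work surface, if the arm or the gripper's body presses on something with over 40 N, if the wrist force passes 120 N, or if a joint passes its speed limit or range.

## Robot

A 6-joint arm with a two-finger parallel gripper is mounted at the origin on the work surface. World frame = base frame: x ahead of the robot, y to its left, z up, the work surface at z = 0. Lengths are in mm, angles in rad, forces in N, time in s.
With the tool pointing down it reaches from about 275 to 750 mm from the base axis. Payload 10.2 kg.
Tool frame: the origin (TCP) lies at the very end of the fingers, on their centre line; the grasp point (between the pads) lies 19 mm behind it; x points along the fingers, y is the direction in which the jaws open and shut, and the axes are right-handed (so a half turn about x gives the same grasp; the last joint's range is limited). The gripper opens to 85 mm and grips with 20 to 120 N. Pads are 22 mm wide; open, the fingers measure 114 mm over their backs; the gripper's body (76 mm by 85 mm) begins 54 mm behind the grasp point. The pads swing forward as they close: fully open they stand 13 mm farther back than shut.
Start: joints at [-1.476, 0.313, 1.498, -0, 1.331, -0.223], TCP at [164.038, -498.721, 231.294] pointing down, gripper open.
Joint ranges: [-2.94, 2.94], [-0.97, 2.17], [0.19, 2.56], [-1.23, 4.37], [0.02, 3.11], [-2.88, 2.88]. Speed limits (rad/s): [2.39, 2.39, 3.01, 3.14, 3.14, 3.14].

## Interface

Orientations are given as a unit quaternion [w, x, y, z].
In Python, from rig import ctrl, viewer, finish_job gives the robot as it stands.
- The arm moves only by the tool carry_out, never from a script. Its argument "targets" is a list of rows, each an object of numbers: "x", "y", "z": the shift along the world's x, y, z in m; "ax", "ay", "az": the turn, a rotation vector about the world's x, y, z in rad; "hand": the opening, from -1 (shut) to 1 (fully open). A call has 1 to 5 rows; each row is the pose to reach, as a shift and turn from the pose commanded when the call began; what a row does not reach only later rows make up. A row lasts 1/8 s, in which the tool goes at most 62.5 mm and 10.7 degrees, less where a joint would pass 70% of its speed; a pose out of reach is approached as far as the arm can. A call with a gripper value outside its range is refused whole. The fingers move at their own pace and stop on an object; "grip_force" is the grip in N (left out, the last holds). Time passes only in rows, so rows that repeat a pose let the fingers close. It gives the time, the measured TCP pose, the force and the opening at its end, in the units of the state.
- ctrl.sense(): the state, without advancing time (a new reading comes with each control period).
- viewer.capture(name): name is "scene" or "top" or "wrist"; returns the picture (400x640x3 uint8, blue, green, red); there is no depth.
- viewer.camera_info(name): a dict with "fx", "fy", "cx", "cy" (pixels), "R" (3x3) and "t" (3): a world point X has camera coordinates R X + t. Camera axes: x right, y down, z forward; pixel columns grow to the right and rows downward; lengths in mm; the calibration is good to about 2 mm. A picture is of the moment at which its call begins: read the wrist's pose just before it. camera_info takes no time and is no camera call; for the wrist camera it gives the pose at the moment of the call.
- finish_job(): hands the job in, once; it reports no verdict.
The state is a dict: "time_s": time; "joints": joint angles; "dq": joint speeds; "tau": joint torques, N m; "eef_pos": TCP position; "ee_rot": TCP orientation; "force": force on the tool from outside, world axes, zero at the start; "wrist_torque": the same for the moment, N m; "grip_width": opening from 0.0 (shut) to 1.0 (fully open).
Only numpy, scipy, OpenCV 4.12 (cv2) and the standard library are available. Lean on these libraries where they do the work, as an engineer would, in place of code of your own. Each camera call takes 0.05 s, during which the arm holds its last target. There are 200 camera calls.

## Working session

There is one attempt and no reset: what is moved stays moved. The work goes in short steps, Python scripts to look and compute and a tool call to move; the robot and the scene stay as the last step left them, time stands still between calls to the robot, and variables do not carry over. Pictures are saved under pics/ and viewed, about 8 in all and at most 12, crops included, and the job is handed in when it is done.

Besides the shell and the picture viewer there is one more tool, called after ">>>" as name(argument=value, ...) on one line, values as JSON. carry_out: Moves the arm, as the interface text tells. Its arguments: {"type":"object","properties":{"targets":{"type":"array"},"grip_force":{"type":"number"}},"required":["targets"]}

```bash
mkdir -p pics; ls; python3 - <<'E'
from rig import ctrl, viewer
import cv2
s=ctrl.sense(); print(s)
for n in("top","scene"):
    im=viewer.capture(n); cv2.imwrite(f"pics/{n}0.png",im); print(n,viewer.camera_info(n))
E
```

```text
pics
{'time_s': 0.0, 'joints': array([-1.47640450e+00,  3.13450312e-01,  1.49843669e+00,  1.21726657e-05,
        1.33103323e+00, -2.23386019e-01]), 'dq': array([-1.46500748e-03, -4.43436797e-05, -5.24920646e-04,  3.20298974e-04,
       -4.30000788e-04,  8.64926605e-04]), 'tau': array([-4.65470439e-04, -4.12261462e+01, -2.59741956e+01, -3.53768564e-04,
        4.05949846e-03, -1.11600593e-05]), 'eef_pos': array([ 164.01242968, -498.44493434,  230.73507505]), 'ee_rot': array([ 0.11141014,  0.69823428,  0.11234639, -0.69816543]), 'force': array([-0.23426331,  0.40007204, -1.02409972]), 'wrist_torque': array([ 0.02052861, -0.01389024, -0.00246538]), 'grip_width': 0.9977842249444986}
top {'fx': 437.06099076472464, 'fy': 437.06099076472464, 'cx': 321.3179669362259, 'cy': 197.36602576272355, 'R': array([[ 0.01966232, -0.99975855,  0.00980975],
       [-0.98829174, -0.02091976, -0.15113507],
       [ 0.1513038 , -0.00672323, -0.98846445]]), 't': array([  -8.93984079,  533.17106931, 1004.26411642])}
scene {'fx': 378.1997333496038, 'fy': 378.1997333496038, 'cx': 317.44390515030886, 'cy': 209.1118003671352, 'R': array([[-0.17716286,  0.98408472,  0.01380554],
       [ 0.55089861,  0.11078165, -0.82718689],
       [-0.81555137, -0.13894134, -0.5617573 ]]), 't': array([ 109.79830051, -261.39124002, 1410.76739644])}
```

View pics/top0.png

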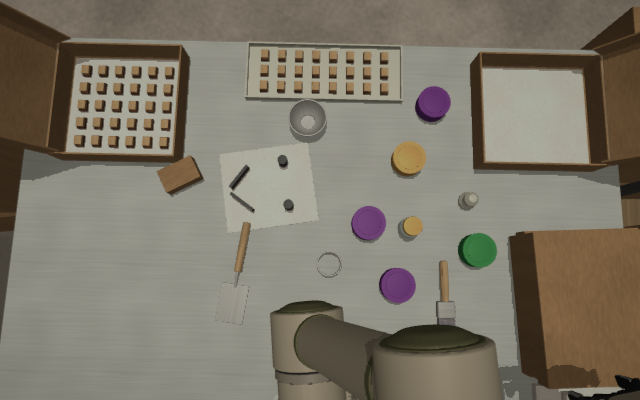

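View pics/scene0.png

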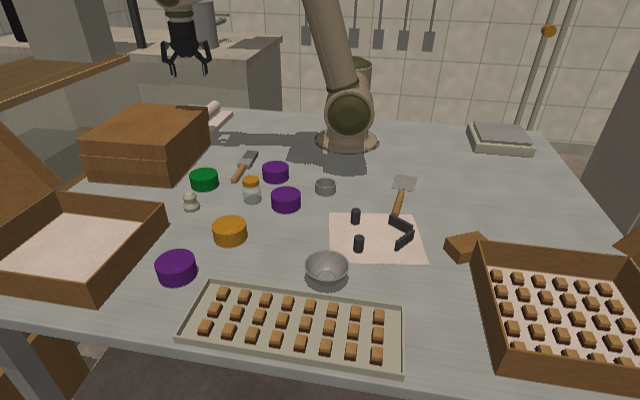

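The top view shows the tin at (409,158), the jar at (412,227) and the posts at (283,160) and (289,205), with the V to their left at about (241,190). The bowl at (308,120) and the purple tin at (369,223) are nearby.

```bash
cat > h.py <<'E'
import numpy as np, cv2
def ray(ci,px,z):
    R=np.array(ci["R"]);t=np.array(ci["t"]);o=-R.T@t
    d=R.T@np.array([(px[0]-ci["cx"])/ci["fx"],(px[1]-ci["cy"])/ci["fy"],1])
    return (o+d*(z-o[2])/d[2])
def proj(ci,X):
    c=np.array(ci["R"])@np.array(X,float)+np.array(ci["t"])
    return np.array([ci["fx"]*c[0]/c[2]+ci["cx"],ci["fy"]*c[1]/c[2]+ci["cy"]])
def blobs(mask,amin):
    n,l,s,c=cv2.connectedComponentsWithStats(mask.astype(np.uint8))
    return [(c[i],s[i]) for i in range(1,n) if s[i][4]>=amin]
E
python3 - <<'E'
from h import *; from rig import viewer
im=cv2.imread("pics/top0.png");ci=viewer.camera_info("top")
hsv=cv2.cvtColor(im,cv2.COLOR_BGR2HSV)
def show(name,m,z,a,roi):
    k=np.zeros(m.shape,bool);x0,y0,x1,y1=roi;k[y0:y1,x0:x1]=1
    for c,s in blobs(m&k,a): 
        print(name,c.round(1),s,ray(ci,c,z).round(1), [ray(ci,(s[0],c[1]),z)[:2].round(), ray(ci,(s[0]+s[2],c[1]),z)[:2].round(), ray(ci,(c[0],s[1]),z)[:2].round(), ray(ci,(c[0],s[1]+s[3]),z)[:2].round()])
g=(hsv[...,0]>12)&(hsv[...,0]<28)&(hsv[...,1]>120)&(hsv[...,2]>150)
show("gold",g,38,60,(380,130,440,245))
d=(hsv[...,2]<75)
show("dark",d,36,30,(222,145,318,230))
p=(hsv[...,0]>130)&(hsv[...,0]<160)&(hsv[...,1]>100)
show("purple",p,36,60,(330,80,460,310))
b=np.array([306,120.]);print("bowl",ray(ci,(308,118),42))
E
```

```text
gold [409.2 157. ] [393 142  33  31 789] [ 637.7 -210.1   38. ] [array([ 637., -171.]), array([ 639., -251.]), array([ 675., -210.]), array([ 598., -210.])]
gold [412.6 225.6] [404 217  18  18 259] [ 470.4 -216.5   38. ] [array([ 470., -196.]), array([ 471., -239.]), array([ 491., -217.]), array([ 448., -216.])]
dark [282.  161.4] [278 155  10  12  63] [620.2  99.2  36. ] [array([620., 109.]), array([621.,  85.]), array([636., 100.]), array([606.,  99.])]
dark [239.3 176.8] [230 166  19  23 137] [579.9 200.8  36. ] [array([579., 223.]), array([580., 177.]), array([607., 202.]), array([550., 199.])]
dark [242.7 202.4] [231 193  23  19  44] [517.9 189.7  36. ] [array([517., 218.]), array([518., 163.]), array([541., 191.]), array([495., 189.])]
dark [287.6 205.9] [284 200   9  11  43] [511.5  82.2  36. ] [array([511.,  91.]), array([512.,  69.]), array([526.,  83.]), array([499.,  82.])]
purple [432.4 103.5] [416  87  34  34 903] [ 776.1 -269.8   36. ] [array([ 775., -229.]), array([ 777., -314.]), array([ 819., -271.]), array([ 731., -269.])]
purple [368.  222.7] [352 206  33  34 876] [ 475.2 -110.5   36. ] [array([474., -72.]), array([ 476., -151.]), array([ 515., -110.]), array([ 434., -111.])]
purple [396.9 284.8] [380 268  35  35 955] [ 331.3 -178.5   36. ] [array([ 331., -139.]), array([ 332., -221.]), array([ 370., -179.]), array([ 290., -178.])]
bowl [729.37600569  38.51410459  42.        ]
```

```bash
python3 - <<'E'
from h import *; from rig import viewer,ctrl
from scipy.spatial.transform import Rotation as Ro
q=ctrl.sense()["ee_rot"];R=Ro.from_quat(np.r_[q[1:],q[0]]).as_matrix();print(R.round(3))
ex=np.array([620.2-511.5,99.2-82.2]);a=np.arctan2(ex[1],ex[0]);print("yaw",a,"tool y ang",np.arctan2(R[1,1],R[0,1]))
ci=viewer.camera_info("wrist");print(ci)
T=viewer.camera_info("scene")
for X in [(638,-210,20),(566,91,0)]: print(proj(T,X))
print("timer",ray(viewer.camera_info("top"),(470,201),27))
# scene-view check of the tin
im=cv2.imread("pics/scene0.png");hsv=cv2.cvtColor(im,cv2.COLOR_BGR2HSV)
d=hsv[...,2]<75
for c,s in blobs(d,30):
    if 340<c[0]<420 and 200<c[1]<260: print(c.round(1),s,ray(T,c,20).round(1))
g=(hsv[...,0]>10)&(hsv[...,0]<28)&(hsv[...,1]>120)&(hsv[...,2]>100)
for c,s in blobs(g,200):
    if 200<c[0]<260 and 210<c[1]<250: print("tin",c.round(1),s,ray(T,c,25).round(1))
E
```

```text
[[-0.     0.312 -0.95 ]
 [ 0.001 -0.95  -0.312]
 [-1.    -0.001 -0.   ]]
yaw 0.15513705735210465 tool y ang -1.253035568654382
{'fx': 300.9219765783301, 'fy': 300.9219765783301, 'cx': 316.88507945926807, 'cy': 200.1132867454513, 'R': array([[ 0.31261077, -0.94987851, -0.00230742],
       [-0.90193261, -0.29759177,  0.31298037],
       [-0.29797999, -0.0957599 , -0.94975679]]), 't': array([-523.89520227,  -40.16493764,  381.24462492])}
[230.17318596 230.04303394]
[357.45414186 233.54318194]
timer [ 534.03589478 -359.12780723   27.        ]
[355.  216.2] [351 209   9  16 132] [521.3  79.1  20. ]
[401.5 230.8] [388 214  27  37 429] [560.6 195.8  20. ]
[358.3 243.4] [353 235  11  18 163] [628.7  97.1  20. ]
tin [228.2 230.4] [211 215  35  33 890] [ 646.4 -211.    25. ]
```

>>> carry_out(targets=[{"x": 0.054,"y": 0.025,"z": 0.01,"az": 0.156},{"x": 0.108,"y": 0.05,"z": 0.02,"az": 0.312},{"x": 0.162,"y": 0.075,"z": 0.03,"az": 0.468},{"x": 0.216,"y": 0.1,"z": 0.04,"az": 0.624},{"x": 0.27,"y": 0.125,"z": 0.04,"az": 0.78,"hand": -0.3}])

```text
invalid input at $.targets[0]: expected keys x, y, z, ax, ay, az, hand
```

>>> carry_out(targets=[{"x": 0.054,"y": 0.07,"az": 0.157,"hand": -0.3},{"x": 0.108,"y": 0.13,"az": 0.314,"hand": -0.3},{"x": 0.162,"y": 0.18,"az": 0.471,"hand": -0.3},{"x": 0.19,"y": 0.23,"az": 0.628,"hand": -0.3},{"x": 0.19,"y": 0.28,"az": 0.628,"hand": -0.3}])

```text
invalid input at $.targets[0]: expected keys x, y, z, ax, ay, az, hand
```

>>> carry_out(targets=[{"x": -0.02,"y": 0.05,"hand": -0.3},{"x": -0.04,"y": 0.1,"hand": -0.3},{"x": -0.05,"y": 0.12,"hand": -0.3},{"x": -0.05,"y": 0.12,"hand": -0.3}])

```text
invalid input at $.targets[0]: expected keys x, y, z, ax, ay, az, hand
```

```bash
python3 - <<'E'
from h import *; from rig import viewer,ctrl
import pickle
s=ctrl.sense();ci=viewer.camera_info("wrist");im=viewer.capture("wrist");cv2.imwrite("pics/w1.png",im);pickle.dump(ci,open("w1.pkl","wb"))
print(s["time_s"],s["eef_pos"],s["joints"],s["grip_width"])
from scipy.spatial.transform import Rotation as Ro
q=s["ee_rot"];R=Ro.from_quat(np.r_[q[1:],q[0]]).as_matrix();print(R.round(3))
for X in [(511,82,40),(620,99,40),(553,170,0),(638,-210,40)]: print(proj(ci,X))
E
```

```text
0.1 [ 163.98453286 -498.5033139   230.78960436] [-1.47644670e+00  3.13402606e-01  1.49835661e+00 -3.49284309e-05
  1.33095132e+00 -2.23402694e-01] 0.9957241840482076
[[-0.     0.312 -0.95 ]
 [ 0.001 -0.95  -0.312]
 [-1.    -0.001 -0.   ]]
[-409.61832013 -642.73093731]
[ -539.69494228 -1044.36230366]
[-453.52565189 -686.08207306]
[  99.6560713  -738.82588416]
```

View pics/w1.png

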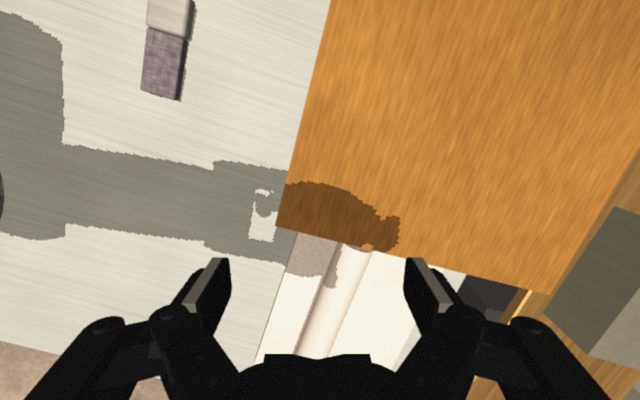

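The calls were refused because every key is required, so the picture shows the start pose. A big box fills the upper right, ahead of the fingers. I'll rise and move +y first to clear it.

>>> carry_out(targets=[{"x": 0.01,"y": 0.04,"z": 0.04,"ax": 0,"ay": 0,"az": 0.15,"hand": -0.3},{"x": 0.03,"y": 0.085,"z": 0.06,"ax": 0,"ay": 0,"az": 0.3,"hand": -0.3},{"x": 0.07,"y": 0.13,"z": 0.06,"ax": 0,"ay": 0,"az": 0.45,"hand": -0.3},{"x": 0.12,"y": 0.165,"z": 0.06,"ax": 0,"ay": 0,"az": 0.6,"hand": -0.3},{"x": 0.17,"y": 0.2,"z": 0.06,"ax": 0,"ay": 0,"az": 0.75,"hand": -0.3}])

```text
time_s: 0.78
eef_pos: [335.2, -297.3, 291.4]
ee_rot: [0.361, 0.608, 0.361, -0.608]
force: [-0.2, -1.6, 0.5]
grip_width: 0.345
```

>>> carry_out(targets=[{"x": 0.045,"y": 0.04,"z": 0,"ax": 0,"ay": 0,"az": 0.15,"hand": -0.3},{"x": 0.09,"y": 0.08,"z": 0,"ax": 0,"ay": 0,"az": 0.3,"hand": -0.3},{"x": 0.13,"y": 0.125,"z": 0,"ax": 0,"ay": 0,"az": 0.45,"hand": -0.3},{"x": 0.17,"y": 0.17,"z": 0,"ax": 0,"ay": 0,"az": 0.6,"hand": -0.3},{"x": 0.2,"y": 0.22,"z": 0,"ax": 0,"ay": 0,"az": 0.658,"hand": -0.3}])

```text
time_s: 1.4
eef_pos: [535.1, -77.0, 290.8]
ee_rot: [0.538, 0.459, 0.538, -0.459]
force: [0.5, -0.7, 0.1]
grip_width: 0.353
```

>>> carry_out(targets=[{"x": 0.015,"y": 0.05,"z": 0,"ax": 0,"ay": 0,"az": 0,"hand": -0.3},{"x": 0.03,"y": 0.08,"z": 0,"ax": 0,"ay": 0,"az": 0,"hand": -0.3},{"x": 0.03,"y": 0.08,"z": 0,"ax": 0,"ay": 0,"az": 0,"hand": -0.3}])

```text
time_s: 1.78
eef_pos: [564.4, 3.1, 290.7]
ee_rot: [0.538, 0.459, 0.538, -0.459]
force: [0.8, -0.6, -0.8]
grip_width: 0.351
```

```bash
python3 - <<'E'
from h import *; from rig import viewer,ctrl
import pickle
s=ctrl.sense();ci=viewer.camera_info("wrist");im=viewer.capture("wrist");cv2.imwrite("pics/w2.png",im);pickle.dump(ci,open("w2.pkl","wb"))
print(s["time_s"],s["eef_pos"],s["joints"],s["grip_width"])
from scipy.spatial.transform import Rotation as Ro
q=s["ee_rot"];R=Ro.from_quat(np.r_[q[1:],q[0]]).as_matrix();print(R.round(3))
for X in [(511,82,40),(620,99,40),(553,170,0),(638,-210,40)]: print(proj(ci,X))
E
```

```text
1.775 [564.35201166   3.11843436 290.73068737] [-2.02123409e-01  3.69031749e-01  1.26647133e+00  1.90739910e-04
  1.50697428e+00 -3.60191050e-01] 0.3506898336398096
[[-0.001  0.988  0.157]
 [ 0.     0.157 -0.988]
 [-1.    -0.001 -0.   ]]
[283.86519149  96.57913628]
[373.07996261  96.91078792]
[328.24566761  30.68261177]
[341.67509706 306.12547959]
```

View pics/w2.png

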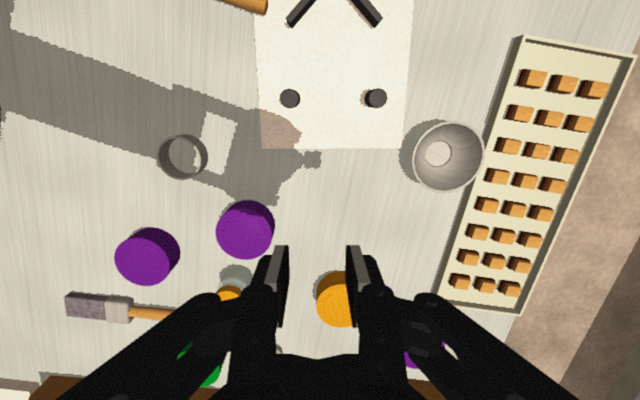

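Posts are at about (289,98) and (376,97), the V arms at (302,12) and (365,12), and the tin at (335,300), partly behind the fingers.

```bash
python3 - <<'E'
from h import *; import pickle
im=cv2.imread("pics/w2.png");ci=pickle.load(open("w2.pkl","rb"));hsv=cv2.cvtColor(im,cv2.COLOR_BGR2HSV)
P=[]
for c,s in blobs(hsv[...,2]<80,80):
    if 260<c[0]<400 and c[1]<115:
        X=ray(ci,c,24); print(c.round(1),s,X.round(1)); 
        if c[1]>80: P.append(X)
P.sort(key=lambda p:p[0]);o=(P[0]+P[1])/2;e=(P[1]-P[0])[:2];L=np.hypot(*e);e/=L;n=np.array([-e[1],e[0]])
print("spacing",L,"yaw",np.arctan2(e[1],e[0]),"o",o,"seat",o[:2]+80*n)
g=(hsv[...,0]>12)&(hsv[...,0]<28)&(hsv[...,1]>150)&(hsv[...,2]>150)
k=np.zeros_like(g);k[260:335,300:355]=1
for c,s in blobs(g&k,200):
    print("tin",c,s); cn=max(cv2.findContours((g&k).astype(np.uint8),0,1)[0],key=len)[:,0].astype(float)
    print("left/top edge",ray(ci,(s[0],c[1]),40),ray(ci,(c[0],s[1]),40))
for t in [(637.7,-210.1)]:
    r=np.array(t)-o[:2];print("tin in station",r@e,r@n)
E
```

```text
[300.2  13. ] [287   0  28  27 189] [516.9 178.4  24. ]
[365.4  11.9] [351   0  28  27 243] [593.2 191.7  24. ]
[368.3  98.3] [365  90  10  17  81] [617.1  97.   24. ]Traceback (most recent call last):
  File "<stdin>", line 8, in <module>
IndexError: list index out of range
```

```bash
python3 - <<'E'
from h import *; import pickle
im=cv2.imread("pics/w2.png");ci=pickle.load(open("w2.pkl","rb"));hsv=cv2.cvtColor(im,cv2.COLOR_BGR2HSV)
P=[]
print(im[98,280:300].max(1))
for c,s in blobs(hsv[...,2]<125,80):
    if 260<c[0]<400 and 80<c[1]<115:
        X=ray(ci,c,24); print(c.round(1),s,X.round(1)); P.append(X)
P.sort(key=lambda p:p[0]);o=(P[0]+P[1])/2;e=(P[1]-P[0])[:2];L=np.hypot(*e);e/=L;n=np.array([-e[1],e[0]])
print("spacing",L,"yaw",np.arctan2(e[1],e[0]),"o",o,"seat",o[:2]+80*n)
g=(hsv[...,0]>12)&(hsv[...,0]<28)&(hsv[...,1]>150)&(hsv[...,2]>150)
g[:260]=0;g[335:]=0;g[:,:300]=0;g[:,360:]=0
for c,s in blobs(g,200):
    print("tin",c,s,"left/top edge",ray(ci,(s[0],c[1]),40),ray(ci,(c[0],s[1]),40))
for t in [(637.7,-210.1)]:
    r=np.array(t)-o[:2];print("tin in station",r@e,r@n)
E
```

```text
[112  78  91  88  86  89  90  93  92  95  86  92  87  86  94  96  91  86
  55  63]
[289.6  98.1] [280  89  20  19 293] [516.8  81.3  24. ]
[375.   97.9] [364  89  23  19 345] [625.5  98.9  24. ]
spacing 110.08797570595173 yaw 0.1606519158009192 o [571.15287294  90.10508743  24.        ] seat [558.355932   169.07494435]
tin [334.44812925 306.00680272] [ 317  284   35   43 1176] left/top edge [ 600.05027615 -215.84539608   40.        ] [ 619.89166213 -172.49536769   40.        ]
tin in station 17.66887910450535 -306.984405707126
```

>>> carry_out(targets=[{"x": 0.018,"y": -0.058,"z": 0,"ax": 0,"ay": 0,"az": 0,"hand": -0.3},{"x": 0.036,"y": -0.117,"z": 0,"ax": 0,"ay": 0,"az": 0,"hand": -0.3},{"x": 0.053,"y": -0.175,"z": 0,"ax": 0,"ay": 0,"az": 0,"hand": -0.3},{"x": 0.07,"y": -0.234,"z": 0,"ax": 0,"ay": 0,"az": 0,"hand": -0.3},{"x": 0.088,"y": -0.293,"z": 0,"ax": 0,"ay": 0,"az": 0,"hand": -0.3}])

```text
time_s: 2.45
eef_pos: [651.2, -295.0, 291.6]
ee_rot: [0.537, 0.46, 0.537, -0.46]
force: [0.1, -0.2, 1.5]
grip_width: 0.346
```

>>> carry_out(targets=[{"x": 0,"y": 0,"z": -0.05,"ax": 0,"ay": 0,"az": 0,"hand": -0.3},{"x": 0,"y": 0,"z": -0.1,"ax": 0,"ay": 0,"az": 0,"hand": -0.3},{"x": 0,"y": 0,"z": -0.14,"ax": 0,"ay": 0,"az": 0,"hand": -0.3},{"x": 0,"y": 0,"z": -0.17,"ax": 0,"ay": 0,"az": 0,"hand": -0.3},{"x": 0,"y": 0,"z": -0.17,"ax": 0,"ay": 0,"az": 0,"hand": -0.3}])

```text
time_s: 3.08
eef_pos: [650.3, -292.3, 118.9]
ee_rot: [0.535, 0.46, 0.539, -0.46]
force: [0.4, -1.0, 0.2]
grip_width: 0.343
```

```bash
cat >look.py <<'E'
import sys
from h import *; from rig import viewer,ctrl
import pickle
n=sys.argv[1];s=ctrl.sense();ci=viewer.camera_info("wrist");im=viewer.capture("wrist");cv2.imwrite(f"pics/{n}.png",im);pickle.dump(ci,open(n+".pkl","wb"))
print(s["time_s"],s["eef_pos"].round(1),s["force"].round(1),s["grip_width"])
hsv=cv2.cvtColor(im,cv2.COLOR_BGR2HSV)
g=(hsv[...,0]>12)&(hsv[...,0]<28)&(hsv[...,1]>120)&(hsv[...,2]>90)
for c,b in blobs(g,300): print(c.round(),b,"L/R/T edges z40",*[ray(ci,p,40)[:2].round(1) for p in((b[0],c[1]),(b[0]+b[2],c[1]),(c[0],b[1]))])
E
python3 look.py w3
```

```text
3.075 [ 650.3 -292.3  118.9] [ 0.4 -1.   0.2] 0.34344581785207684
[39. 52.] [   0    8   86   85 5786] L/R/T edges z40 [ 423.6 -213.5] [ 480.7 -204.7] [ 452.8 -183.2]
[317.  95.] [  260    34   115   123 11025] L/R/T edges z40 [ 598.5 -214. ] [ 677.6 -201.8] [ 631.7 -170.7]
[579.  59.] [556  43  45  32 924] L/R/T edges z40 [ 792.7 -160.9] [ 822.4 -156.3] [ 803.7 -149.6]
[628.  69.] [608  53  32  31 637] L/R/T edges z40 [ 829.9 -161.6] [ 851.2 -158.3] [ 838.5 -150.2]
[  9. 156.] [  0 144  21  23 386] L/R/T edges z40 [ 411.7 -286.3] [ 427.2 -283.9] [ 419.5 -276.2]
[315. 299.] [ 285  277   66   47 1399] L/R/T edges z40 [ 635.9 -377.3] [ 692.5 -368.4] [ 658.4 -351.9]
[535. 320.] [512 309  49  22 400] L/R/T edges z40 [ 838.  -368.4] [ 880.9 -361.7] [ 853.8 -353.8]
[322. 330.] [278 322  82  17 552] L/R/T edges z40 [ 633.6 -410.9] [ 706.6 -399.3] [ 671.2 -396.6]
[570. 369.] [520 353  84  47 668] L/R/T edges z40 [ 864.7 -419.9] [ 942.8 -407.5] [ 903.3 -395.1]
```

View pics/w3.png

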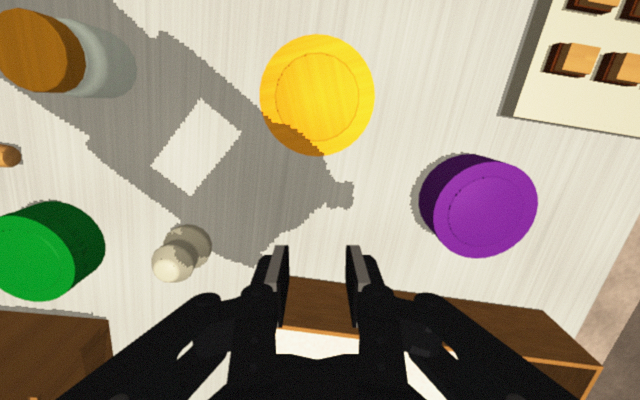

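The tin is at (317,95) with a measured width of 80 mm, in line with the fingers' middle at about column 316. The crate behind starts at row 275 or so. I'll descend slightly forward of here.

>>> carry_out(targets=[{"x": -0.001,"y": 0.008,"z": -0.035,"ax": 0,"ay": 0,"az": 0,"hand": -0.3},{"x": -0.002,"y": 0.012,"z": -0.07,"ax": 0,"ay": 0,"az": 0,"hand": -0.3},{"x": -0.002,"y": 0.012,"z": -0.1,"ax": 0,"ay": 0,"az": 0,"hand": -0.3},{"x": -0.002,"y": 0.012,"z": -0.11,"ax": 0,"ay": 0,"az": 0,"hand": -0.3},{"x": -0.002,"y": 0.012,"z": -0.11,"ax": 0,"ay": 0,"az": 0,"hand": -0.3}])

```text
time_s: 3.75
eef_pos: [650.5, -280.4, 12.6]
ee_rot: [0.538, 0.46, 0.537, -0.46]
force: [0.3, 0.6, 0.4]
grip_width: 0.351
```

>>> carry_out(targets=[{"x": -0.003,"y": 0.01,"z": 0,"ax": 0,"ay": 0,"az": 0,"hand": -0.3},{"x": -0.006,"y": 0.02,"z": 0,"ax": 0,"ay": 0,"az": 0,"hand": -0.3},{"x": -0.009,"y": 0.032,"z": 0,"ax": 0,"ay": 0,"az": 0,"hand": -0.3},{"x": -0.013,"y": 0.047,"z": 0,"ax": 0,"ay": 0,"az": 0,"hand": -0.3},{"x": -0.017,"y": 0.062,"z": 0,"ax": 0,"ay": 0,"az": 0,"hand": -0.3}])

```text
time_s: 4.38
eef_pos: [633.3, -217.2, 12.2]
ee_rot: [0.538, 0.46, 0.536, -0.46]
force: [1.7, -3.6, 4.8]
grip_width: 0.347
```

>>> carry_out(targets=[{"x": -0.004,"y": 0.015,"z": 0,"ax": 0,"ay": 0,"az": 0,"hand": -0.3},{"x": -0.008,"y": 0.03,"z": 0,"ax": 0,"ay": 0,"az": 0,"hand": -0.3},{"x": -0.012,"y": 0.045,"z": 0,"ax": 0,"ay": 0,"az": 0,"hand": -0.3},{"x": -0.015,"y": 0.06,"z": 0,"ax": 0,"ay": 0,"az": 0,"hand": -0.3},{"x": -0.019,"y": 0.075,"z": 0,"ax": 0,"ay": 0,"az": 0,"hand": -0.3}])

```text
time_s: 5.0
eef_pos: [614.2, -142.1, 12.0]
ee_rot: [0.538, 0.46, 0.537, -0.46]
force: [1.3, -5.2, 5.6]
grip_width: 0.352
```

```bash
python3 look.py w4
```

```text
5.0 [ 614.2 -142.1   12. ] [ 1.3 -5.2  5.6] 0.35199653808865855
[317. 178.] [  215    79   205   198 31918] L/R/T edges z40 [567.3 -96.3] [646.6 -83.9] [601.2 -54.7]
```

View pics/w4.png

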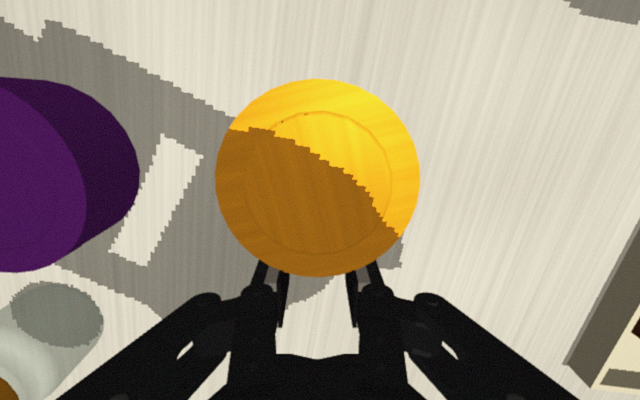

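The tin sits centred in the two-finger cage at (317,178). I'll continue to just before the posts, then look at the gap.

>>> carry_out(targets=[{"x": -0.004,"y": 0.016,"z": 0,"ax": 0,"ay": 0,"az": 0,"hand": -0.3},{"x": -0.008,"y": 0.032,"z": 0,"ax": 0,"ay": 0,"az": 0,"hand": -0.3},{"x": -0.012,"y": 0.048,"z": 0,"ax": 0,"ay": 0,"az": 0,"hand": -0.3},{"x": -0.015,"y": 0.064,"z": 0,"ax": 0,"ay": 0,"az": 0,"hand": -0.3},{"x": -0.019,"y": 0.078,"z": 0,"ax": 0,"ay": 0,"az": 0,"hand": -0.3}])

```text
time_s: 5.68
eef_pos: [594.8, -63.6, 11.3]
ee_rot: [0.537, 0.46, 0.537, -0.46]
force: [2.1, -4.7, 3.5]
grip_width: 0.347
```

>>> carry_out(targets=[{"x": -0.002,"y": 0.01,"z": 0,"ax": 0,"ay": 0,"az": 0,"hand": -0.3},{"x": -0.004,"y": 0.02,"z": 0,"ax": 0,"ay": 0,"az": 0,"hand": -0.3},{"x": -0.005,"y": 0.027,"z": 0,"ax": 0,"ay": 0,"az": 0,"hand": -0.3},{"x": -0.005,"y": 0.027,"z": 0,"ax": 0,"ay": 0,"az": 0,"hand": -0.3}])

```text
time_s: 6.18
eef_pos: [589.5, -36.8, 10.8]
ee_rot: [0.537, 0.46, 0.538, -0.46]
force: [-0.6, -0.7, -0.3]
grip_width: 0.349
```

```bash
python3 look.py w5; python3 - <<'E'
from h import *; import pickle
im=cv2.imread("pics/w5.png");ci=pickle.load(open("w5.pkl","rb"));v=im.max(2)
for c,s in blobs(v<110,60):
    if c[1]<150: print(c.round(1),s,"z24",ray(ci,c,24).round(1))
for X in [(515.7,81.2,40),(624.3,98.8,40)]: print(proj(ci,X))
E
```

```text
6.175 [589.5 -36.8  10.8] [-0.6 -0.7 -0.3] 0.34859730107306625
[318. 177.] [  214    77   208   201 32541] L/R/T edges z40 [542.6   9.3] [622.2  21.8] [576.7  51.1]
[191.4   6.9] [159   0  59  19 738] z24 [526.  69.  24.]
[447.1   6.1] [423   0  56  17 628] z24 [620.5  84.1  24. ]
[138.29198545 -59.0940912 ]
[493.88679518 -61.52017565]
```

View pics/w5.png

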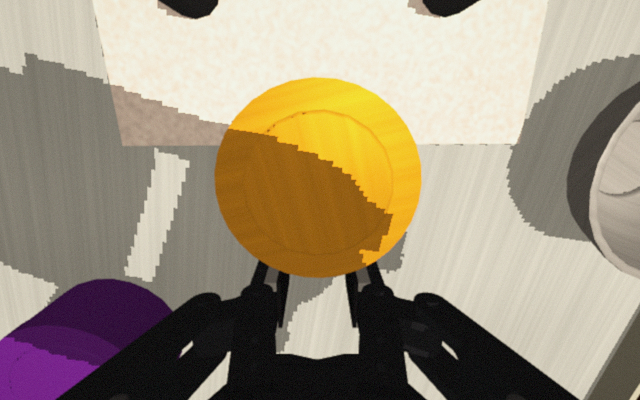

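```bash
python3 - <<'E'
from h import *; import pickle
im=cv2.imread("pics/w5.png");ci=pickle.load(open("w5.pkl","rb"));v=im.max(2)
for th in (50,70):
  for r in (2,8,14):
    print(th,r,[(b[0][0]+0,b[1][0],b[1][2]) for b in blobs((v[r:r+1]<th),8)])
e=np.array([np.cos(.158),np.sin(.158)]);n=np.array([-e[1],e[0]])
t=(ray(ci,(214,177),40)+ray(ci,(422,177),40))/2
for r,l,rr in((2,0,0),):pass
for z in(0,10,20,30,40):
    a=ray(ci,(217.5,4),z)[:2];b=ray(ci,(423.5,4),z)[:2];print(z,"gap",np.linalg.norm(b-a),"mid rel tin (x,y station)",((a+b)/2-t[:2])@e,((a+b)/2-t[:2])@n)
print(t)
E
```

```text
50 2 [(np.float64(189.5), np.int32(163), np.int32(54)), (np.float64(449.0), np.int32(424), np.int32(51))]
50 8 [(np.float64(193.0), np.int32(173), np.int32(41)), (np.float64(446.5), np.int32(429), np.int32(36))]
50 14 [(np.float64(195.0), np.int32(182), np.int32(27)), (np.float64(444.0), np.int32(437), np.int32(15))]
70 2 [(np.float64(190.0), np.int32(163), np.int32(55)), (np.float64(448.5), np.int32(423), np.int32(52))]
70 8 [(np.float64(192.5), np.int32(172), np.int32(42)), (np.float64(446.0), np.int32(428), np.int32(37))]
70 14 [(np.float64(194.5), np.int32(181), np.int32(28)), (np.float64(443.5), np.int32(436), np.int32(16))]
0 gap 91.15210289540506 mid rel tin (x,y station) 1.3043114677492131 68.79017277634442
10 gap 85.21586970550851 mid rel tin (x,y station) 1.2037489704360584 66.11880187935596
20 gap 79.27963651561207 mid rel tin (x,y station) 1.1031864731230157 63.44743098236748
30 gap 73.34340332571551 mid rel tin (x,y station) 1.0026239758098614 60.77606008537903
40 gap 67.40717013581896 mid rel tin (x,y station) 0.9020614784967068 58.104689188390566
[582.40645789  15.66500825  40.        ]
```

The tin is centred about 1 mm left of the gap's middle, with the posts' inner edges at columns 217 and 424. I'll push it in along the station's y axis with +1 mm lateral.

>>> carry_out(targets=[{"x": -0.001,"y": 0.01,"z": 0,"ax": 0,"ay": 0,"az": 0,"hand": -0.3},{"x": -0.0025,"y": 0.02,"z": 0,"ax": 0,"ay": 0,"az": 0,"hand": -0.3},{"x": -0.0037,"y": 0.03,"z": 0,"ax": 0,"ay": 0,"az": 0,"hand": -0.3},{"x": -0.0052,"y": 0.04,"z": 0,"ax": 0,"ay": 0,"az": 0,"hand": -0.3},{"x": -0.0068,"y": 0.05,"z": 0,"ax": 0,"ay": 0,"az": 0,"hand": -0.3}])

```text
time_s: 6.85
eef_pos: [583.1, 13.0, 11.3]
ee_rot: [0.537, 0.46, 0.537, -0.46]
force: [-0.1, -1.4, -1.2]
grip_width: 0.344
```

>>> carry_out(targets=[{"x": -0.0013,"y": 0.008,"z": 0,"ax": 0,"ay": 0,"az": 0,"hand": -0.3},{"x": -0.0026,"y": 0.016,"z": 0,"ax": 0,"ay": 0,"az": 0,"hand": -0.3},{"x": -0.0038,"y": 0.024,"z": 0,"ax": 0,"ay": 0,"az": 0,"hand": -0.3},{"x": -0.0051,"y": 0.032,"z": 0,"ax": 0,"ay": 0,"az": 0,"hand": -0.3}])

```text
time_s: 7.35
eef_pos: [578.1, 44.7, 11.3]
ee_rot: [0.537, 0.46, 0.537, -0.46]
force: [0.4, -1.2, -0.8]
grip_width: 0.35
```

```bash
python3 look.py w6
```

```text
7.35 [578.1  44.7  11.3] [ 0.4 -1.2 -0.8] 0.34996106544404687
[317. 178.] [  214    78   207   200 32304] L/R/T edges z40 [531.1  90.6] [610.6 103.1] [565.1 132.4]
```

View pics/w6.png

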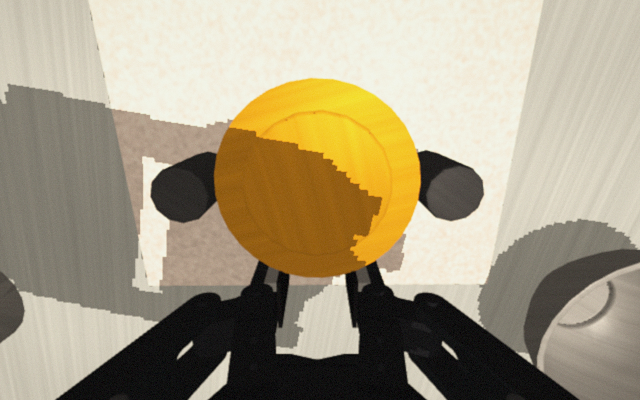

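The tin is exactly centred between the posts: outer post edges at 152 and 483 give a midpoint of 317.5, the same as the tin's. Its centre is about 5 mm past the post line, so about 75 mm remain.

>>> carry_out(targets=[{"x": -0.0016,"y": 0.01,"z": 0,"ax": 0,"ay": 0,"az": 0,"hand": -0.3},{"x": -0.0032,"y": 0.02,"z": 0,"ax": 0,"ay": 0,"az": 0,"hand": -0.3},{"x": -0.0048,"y": 0.03,"z": 0,"ax": 0,"ay": 0,"az": 0,"hand": -0.3},{"x": -0.0064,"y": 0.04,"z": 0,"ax": 0,"ay": 0,"az": 0,"hand": -0.3},{"x": -0.008,"y": 0.05,"z": 0,"ax": 0,"ay": 0,"az": 0,"hand": -0.3}])

```text
time_s: 8.02
eef_pos: [570.0, 95.0, 11.3]
ee_rot: [0.537, 0.46, 0.537, -0.46]
force: [0.2, -2.4, -0.7]
grip_width: 0.349
```

>>> carry_out(targets=[{"x": -0.0008,"y": 0.005,"z": 0,"ax": 0,"ay": 0,"az": 0,"hand": -0.3},{"x": -0.0016,"y": 0.01,"z": 0,"ax": 0,"ay": 0,"az": 0,"hand": -0.3},{"x": -0.0024,"y": 0.015,"z": 0,"ax": 0,"ay": 0,"az": 0,"hand": -0.3},{"x": -0.003,"y": 0.019,"z": 0,"ax": 0,"ay": 0,"az": 0,"hand": -0.3},{"x": -0.003,"y": 0.019,"z": 0,"ax": 0,"ay": 0,"az": 0,"hand": -0.3}])

```text
time_s: 8.65
eef_pos: [567.0, 113.7, 11.3]
ee_rot: [0.537, 0.46, 0.537, -0.46]
force: [-0.2, -0.2, -0.1]
grip_width: 0.349
```

```bash
python3 look.py w7
```

```text
8.65 [567.  113.7  11.3] [-0.2 -0.2 -0.1] 0.34921125420569477
[65. 78.] [   0   35  139   83 5986] L/R/T edges z40 [443.9 184. ] [492.2 191.6] [467.9 201.4]
[317. 177.] [  214    77   207   200 32431] L/R/T edges z40 [520.  159.9] [599.5 172.3] [554.  201.6]
```

View pics/w7.png

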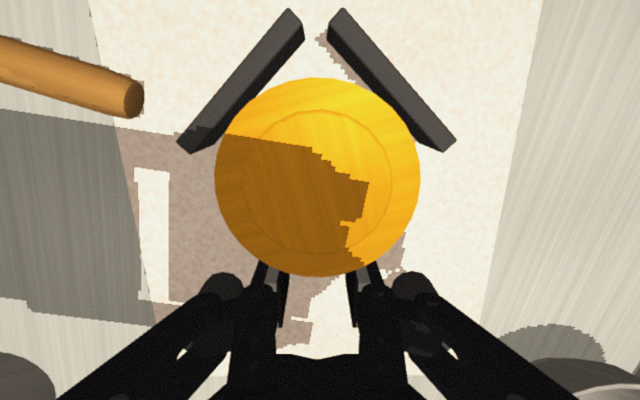

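The tin is centred and a few millimetres short of the V walls. The walls' lower ends are at (190,148) and (447,148). I'll creep in and watch the force.

>>> carry_out(targets=[{"x": -0.0003,"y": 0.002,"z": 0,"ax": 0,"ay": 0,"az": 0,"hand": -0.3},{"x": -0.0006,"y": 0.004,"z": 0,"ax": 0,"ay": 0,"az": 0,"hand": -0.3},{"x": -0.0006,"y": 0.004,"z": 0,"ax": 0,"ay": 0,"az": 0,"hand": -0.3}])

```text
time_s: 9.07
eef_pos: [566.5, 117.4, 11.3]
ee_rot: [0.537, 0.46, 0.537, -0.46]
force: [0.4, -1.1, -0.2]
grip_width: 0.35
```

>>> carry_out(targets=[{"x": -0.0002,"y": 0.001,"z": 0,"ax": 0,"ay": 0,"az": 0,"hand": -0.3},{"x": -0.0003,"y": 0.002,"z": 0,"ax": 0,"ay": 0,"az": 0,"hand": -0.3},{"x": -0.0003,"y": 0.002,"z": 0,"ax": 0,"ay": 0,"az": 0,"hand": -0.3}])

```text
time_s: 9.45
eef_pos: [566.2, 119.4, 11.3]
ee_rot: [0.537, 0.46, 0.537, -0.46]
force: [0.1, -0.6, 0.3]
grip_width: 0.353
```

>>> carry_out(targets=[{"x": -0.0002,"y": 0.001,"z": 0,"ax": 0,"ay": 0,"az": 0,"hand": -0.3},{"x": -0.0003,"y": 0.002,"z": 0,"ax": 0,"ay": 0,"az": 0,"hand": -0.3}])

```text
time_s: 9.7
eef_pos: [565.8, 120.7, 11.3]
ee_rot: [0.537, 0.459, 0.537, -0.46]
force: [-1.2, -9.8, 0.4]
grip_width: 0.346
```

>>> carry_out(targets=[{"x": -0.0002,"y": 0.001,"z": 0,"ax": 0,"ay": 0,"az": 0,"hand": -0.3},{"x": -0.0002,"y": 0.001,"z": 0,"ax": 0,"ay": 0,"az": 0,"hand": -0.3}])

```text
time_s: 9.95
eef_pos: [565.6, 120.7, 11.3]
ee_rot: [0.538, 0.459, 0.537, -0.461]
force: [-2.3, -10.4, 2.4]
grip_width: 0.351
```

>>> carry_out(targets=[{"x": -0.0002,"y": 0.001,"z": 0,"ax": 0,"ay": 0,"az": 0,"hand": -0.3},{"x": -0.0002,"y": 0.001,"z": 0,"ax": 0,"ay": 0,"az": 0,"hand": -0.3}])

```text
time_s: 10.2
eef_pos: [565.4, 120.9, 11.3]
ee_rot: [0.538, 0.459, 0.537, -0.461]
force: [-2.0, -16.4, 2.1]
grip_width: 0.347
```

```bash
python3 look.py w8
```

```text
10.2 [565.4 120.9  11.3] [ -2.  -16.4   2.1] 0.3470652595033658
[66. 95.] [   0   52  140   81 5971] L/R/T edges z40 [441.5 185.7] [491.  193.4] [466.3 203.5]
[317. 178.] [  215    79   206   199 32389] L/R/T edges z40 [518.9 166.8] [598.  179.2] [552.7 208.3]
```

View pics/w8.png

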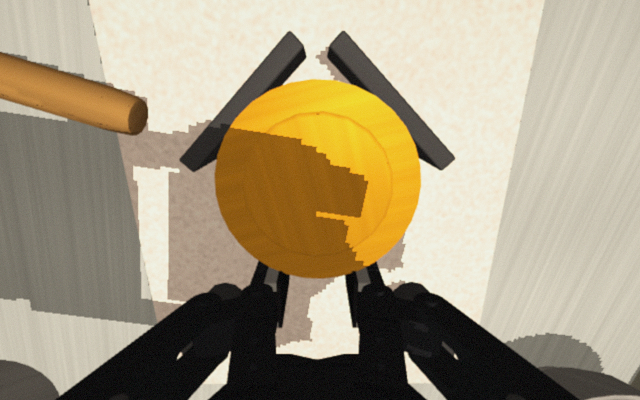

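It is seated: the force rises to 16 N without motion, and the tin is symmetric in the V. Now I'll back off and lift.

>>> carry_out(targets=[{"x": 0.001,"y": -0.006,"z": 0,"ax": 0,"ay": 0,"az": 0,"hand": -0.3},{"x": 0.003,"y": -0.02,"z": 0,"ax": 0,"ay": 0,"az": 0,"hand": -0.3},{"x": 0.004,"y": -0.025,"z": 0.01,"ax": 0,"ay": 0,"az": 0,"hand": -0.3},{"x": 0.004,"y": -0.025,"z": 0.06,"ax": 0,"ay": 0,"az": 0,"hand": -0.3},{"x": 0.004,"y": -0.025,"z": 0.11,"ax": 0,"ay": 0,"az": 0,"hand": -0.3}])

```text
time_s: 10.88
eef_pos: [569.5, 98.1, 123.2]
ee_rot: [0.537, 0.46, 0.537, -0.46]
force: [1.7, -0.7, 0.5]
grip_width: 0.351
```

>>> carry_out(targets=[{"x": 0,"y": -0.02,"z": 0.05,"ax": 0,"ay": 0,"az": 0,"hand": -0.3},{"x": 0,"y": -0.04,"z": 0.1,"ax": 0,"ay": 0,"az": 0,"hand": -0.3},{"x": 0,"y": -0.04,"z": 0.1,"ax": 0,"ay": 0,"az": 0,"hand": -0.3},{"x": 0,"y": -0.04,"z": 0.1,"ax": 0,"ay": 0,"az": 0,"hand": -0.3}])

```text
time_s: 11.38
eef_pos: [569.2, 58.4, 221.0]
ee_rot: [0.537, 0.46, 0.537, -0.46]
force: [-0.8, 0.3, 1.1]
grip_width: 0.347
```

```bash
python3 look.py w9; python3 - <<'E'
from h import *; import pickle
im=cv2.imread("pics/w9.png");ci=pickle.load(open("w9.pkl","rb"));v=im.max(2)
for c,s in blobs(v<120,150):
    if c[1]<250: print(c.round(1),s,"z24",ray(ci,c,24).round(1))
E
```

```text
11.375 [569.2  58.4 221. ] [-0.8  0.3  1.1] 0.3471205677296072
[187.  26.] [ 127    0  120   54 2322] L/R/T edges z40 [368.3 177.4] [481.2 195. ] [424.2 208. ]
[323.  67.] [ 283   24   82   88 5714] L/R/T edges z40 [519.3 164.7] [599.4 177.2] [552.4 208.1]
[556. 125.] [543 115  26  20 354] L/R/T edges z40 [794.6 151.7] [821.4 155.9] [803.9 163.2]
[592. 131.] [580 121  26  20 356] L/R/T edges z40 [835.4 151.9] [862.4 156.2] [843.5 163.3]
[627. 137.] [615 127  25  20 351] L/R/T edges z40 [874.7 151.7] [900.8 155.8] [882.8 163.2]
[541. 163.] [529 154  24  19 317] L/R/T edges z40 [795.1 111.1] [820.9 115.1] [804.2 122.3]
[576. 168.] [564 159  24  19 314] L/R/T edges z40 [835.2 111.1] [861.2 115.1] [843.3 122.9]
[610. 174.] [598 165  25  19 318] L/R/T edges z40 [874.7 110.9] [901.9 115.2] [883.1 122.4]
[215. 376.] [200 361  26  27 346] L/R/T edges z40 [ 452.  -249.2] [ 488.  -243.6] [ 471.1 -218.2]
[292.4  37.4] [268   7  50  61 624] z24 [523.5 195.   24. ]
[352.4  36.2] [327   7  52  61 604] z24 [583.1 205.4  24. ]
[515.8 134.2] [ 492   77   50  123 1186] z24 [780.4 138.1  24. ]
[592.2  
[... 316 characters left out ...]
26  24 460] z24 [625.5  99.2  24. ]
[526.6 160. ] [518 152  22  17 202] z24 [802.9 112.5  24. ]
[560.5 165.5] [551 157  21  18 223] z24 [843.6 112.4  24. ]
[594.  170.8] [584 163  24  17 244] z24 [884.3 112.4  24. ]
[481.3 205.2] [454 179  40  61 739] z24 [769.6  52.2  24. ]
[153.2 208.5] [ 126  184   57   51 1376] z24 [382.3 -12.6  24. ]
[515.6 194.2] [506 187  31  17 215] z24 [805.1  71.5  24. ]
[547.9 199.4] [538 192  31  17 237] z24 [845.4  71.4  24. ]
[580.2 204.4] [569 197  33  17 257] z24 [885.8  71.3  24. ]
[504.3 226.6] [494 220  29  17 215] z24 [806.3  29.8  24. ]
[535.5 231.5] [525 225  30  17 235] z24 [846.5  29.5  24. ]
[566.5 236.2] [556 229  30  17 247] z24 [886.7  29.3  24. ]
```

View pics/w9.png

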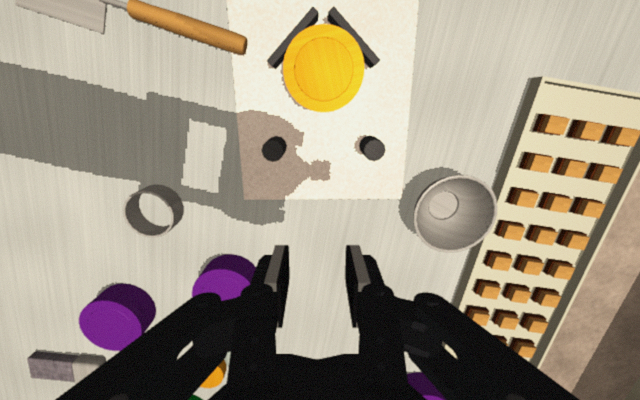

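After the retreat the tin is at (323,67), flush in the V. Its centre measures about (559,170) mm against a seat of (558.6,169.2) mm worked out from the posts. The bowl, cutter and spatula look undisturbed.

```bash
python3 -c "
from rig import finish_job; print(finish_job())"
```

```text
the job is handed in; nothing more can be done
None
```

I pushed the gold tin through the gap between the posts and into the V stop, then backed the gripper off, lifted it clear and handed the job in at about 11.4 s. The hand-in reports no verdict, so the result below rests on my own checks.

**How:** I set the fingers about 30 mm apart and used them as a two-point cage behind the tin. It slid flat along the station's y axis the whole way.

**Checks that agreed:**
- **In the gap:** a wrist picture showed the tin centred between the posts to within a pixel, about 5 mm past the post line.
- **Seated:** over the last steps the push force rose to about 16 N while the tin stopped moving, and it sat evenly against both walls.
- **After backing off:** the tin's centre measured about (559, 170) mm, against a seat of (558.6, 169.2) mm worked out from the posts. That is about 1 mm off, within the 6 mm limit.
- **Other things:** the bowl, cutter and spatula looked undisturbed in the last picture. The arm kept clear of the jar, timer and carton, but I did not measure any of them again.

**Disagreements and failures:**
- The first estimates of the station's position differed by up to about 9 mm between cameras. I relied on the close wrist views, which gave 110.1 mm between the posts against a true 110 mm.
- At contact, one wrist reading put the tin's centre about 4 mm from the seat. The clearer view after backing off brought that down to about 1 mm.
- My first three move calls were refused because some keys were missing. Nothing moved.

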